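# Hang the cordless driver on the spring-balanced arm

## Task

Lift the cordless driver out of its bench stand and hang it by its bail on the hook of the spring-balanced arm, with the bail home between the collar and the upturned tip. The arm sinks under the weight: ease the driver down slowly together with it and let go only once the arm carries all of the weight and has settled, so that the arm neither drops nor springs up, and never lean hard on the hook. Leave it hanging still and plumb, and leave the other things on the bench where they are.

Things in the scene. Friction and masses are not known exactly. Their poses are not given: they have to be found in the camera images.
- driver_grip (a point): Centre between the two upright legs of the driver's steel strip bail, 148 mm above the bit tip: grip across the legs here (48 mm over the outside, along y). Legs 14 mm deep (x), 4 mm thick, straight from 18 mm below to 17 mm above this point; then a roof-shaped top, its peak 35 to 37 mm above. x: level, through the opening (same either way round); z: up the driver's axis.
- driver_bail (a point): Point on the driver's axis, 26 mm above driver_grip: the hook rod's centre line passes here when the rod lies fully home in the bail's peak. The opening is 40 mm wide; in the middle it reaches from 44 mm below this point (the driver's flat top) to 6 mm above it. Axes as driver_grip.
- driver: Cordless in-line driver with its bail: grey body 38 mm in diameter with black ribs, steel nose, 185 mm from bit tip to bail peak. It stands nose down in its stand. Mass 0.42 to 0.88 kg, different each time (battery, bit). Origin: bit tip; axes as driver_grip.
- stand: Bench stand, fixed: black tube 56 mm across, 45 mm bore, rim 72 mm above the table, on a 110 mm square steel base 10 mm thick. Origin: centre of the underside of the base, z up. The bit tip starts 12 mm above it; the nose clears the rim after a straight lift of 60 mm.
- hook_seat (a point): On the centre line of the hook's level steel rod (10 mm in diameter), midway along its 26 mm seat between a 22 mm collar (13 mm behind, -x) and the tip that turns up from 17 mm in front (+x); tip ends 30 mm in front, 19 mm above. x: level, outward along the rod; z: up. A bail threaded over the tip from +x with the rod low in it and then lowered comes home with driver_bail here, bail x along the rod.
- hook: End bracket with the hook rod, kept level by the arm's two parallel bars. Origin: its lower bar pivot, 68 mm behind (-x) and 35 mm above hook_seat; the bracket plates begin 57 mm behind hook_seat and rise 60 mm above the pivot (to 0.42 m, raised). Axes as hook_seat.
- balance (a joint): Sink angle of the arm, rad: 0 raised on its upper stop (bars 0.25 rad above level, so it stands unloaded), lower stop 0.62. Bars 220 mm long: while sinking the hook also moves outward up to 7 mm and back. It starts to sink at about 3 N on the hook, then some 19 mm per further newton. Little damping: weight let go early makes it drop and bounce; pushed too low it springs up.
- swivel (a joint): Turn of the arm about its post, rad (positive counter-clockwise from above, -0.6 to 0.6); held by friction, yields to about 1 N sideways at the hook.
- balancer: Weighted base of the arm, fixed: steel disc 176 mm across, post 25 mm in diameter; post and bar pivots rise to 0.37 m. Origin: centre of the underside; x is the direction of the arm at swivel 0. From the post's axis to hook_seat is 306 mm with the arm raised.
- frame: Picture frame lying face down under the hook, fixed, 260 x 210 mm, 18 mm high (20 mm over its hanger plates); origin: centre of the underside.
- glue: White glue bottle, 48 mm across, 125 mm tall, bystander; origin: centre of the underside.
- jar: Glass jar with steel lid, 54 mm across, 65 mm tall, bystander; origin: centre of the underside.
- cone: Wooden yarn cone (empty), 66 mm across, 100 mm tall, bystander; origin: centre of the underside.
- spool: Empty wooden spool, 72 mm across, 50 mm tall, standing, bystander; origin: centre of the underside.
- mug: White mug, 76 mm across, 88 mm tall, bystander; origin: centre of the underside.
- turnscrew: Wood-handled hand screwdriver lying flat, 190 mm long, bystander; origin: on its underside, x along it.
- tray: Small aluminium tray, 110 x 80 x 25 mm, bystander; origin: centre of the underside.
Not all that is in view belongs to the job. Leave any orange or pink look-alike of the driver alone. What is shaped like the stand but turquoise is not meant.

How it is judged:
On the way, in this order (a step that is already met when the one before it is completed fails the run):
1. the driver is held clear of its stand (z of driver in the frame of stand above 0.065 m and contact force between driver and the fingers above 2 N and contact force between driver and stand below 0.2 N), for 0.2 s.
2. the bail is home on the hook and the hook bears weight while the driver is still held (x of driver_bail in the frame of hook_seat between -0.01 and 0.01 m and y of driver_bail in the frame of hook_seat between -0.008 and 0.008 m and z of driver_bail in the frame of hook_seat between -0.005 and 0.005 m and contact force between driver and hook above 2 N and contact force between driver and the fingers above 2 N), for 0.2 s.
At the end, for the whole second after the job is handed in: The driver hangs released and still on the hook: driver_bail at hook_seat within 10 mm along the rod, 8 mm across, 5 mm in height; plumb within 0.12 rad, slower than 0.04 m/s and 0.5 rad/s; arm sunk 0.05 to 0.6 rad, bearing over 3 N, turning under 0.1 rad/s (x of driver_bail in the frame of hook_seat between -0.01 and 0.01 m and y of driver_bail in the frame of hook_seat between -0.008 and 0.008 m and z of driver_bail in the frame of hook_seat between -0.005 and 0.005 m and contact force between driver and hook above 3 N and value of joint balance between 0.05 and 0.6 rad and angle between driver's own z axis and vertical below 0.12 rad and linear speed of driver below 0.04 m/s and angular speed of driver below 0.5 rad/s and velocity of joint balance between -0.1 and 0.1 rad/s); the robot touches nothing.
It fails at once if the arm drops or springs up (turns about its pivots faster than 0.5 rad/s, about 11 cm/s at the hook) (velocity of joint balance above 0.5 rad/s or velocity of joint balance below -0.5 rad/s).
It fails at once if the hook is leaned on hard (more than 20 N between driver and hook) (contact force between driver and hook above 20 N).
It fails at once if another thing on the bench is displaced by more than 30 mm (distance of any of glue, jar, cone, spool, mug, turnscrew, tray from where it was at the start of the episode above 0.03 m).
It also fails if it takes over 51 s, if anything falls off the work surface, if the arm or the gripper's body presses on something with over 40 N, if the wrist force passes 120 N, or if a joint passes its speed limit or range.

## Robot

A 7-joint arm with a two-finger parallel gripper is mounted at the origin on the work surface. World frame = base frame: x ahead of the robot, y to its left, z up, the work surface at z = 0. Lengths are in m, angles in rad, forces in N, time in s.
With the tool pointing down it reaches from about 0.35 to 0.9 m from the base axis. Payload 8.1 kg.
Tool frame: the origin (TCP) lies on the centre line of the jaws, within the pads' length; the fingertips stand 14 mm ahead of it and the grasp point (between the pads) lies 5 mm behind it; z points along the fingers, y is the direction in which the jaws open and shut (so a half turn about z gives the same grasp; the last joint's range is limited). The gripper opens to 92 mm and grips with 3 to 60 N. Pads are 19 mm wide; open, the fingers measure 130 mm over their backs; the gripper's body (75 mm by 190 mm) begins 47 mm behind the grasp point.
Start: joints at [1.232, 0.434, 0.025, 1.573, -0.012, 1.134, -0.075], TCP at [0.146, -0.608, 0.241] pointing down, gripper open.
Joint ranges: [-2.62, 2.62], [-0.44, 2.09], [-1.27, 1.32], [0.08, 2.57], [-1.32, 4.46], [0.12, 2], [-2.74, 2.74]. Speed limits (rad/s): [2.22, 2.22, 3.01, 3.01, 3.14, 3.14, 3.14].

## Interface

Orientations are given as a rotation vector (axis times angle).
In Python, from cell import observe, eyes, arm gives the robot as it stands.
- The arm moves only by the tool step_arm, never from a script. Its argument "series" is a list that holds one entry, the list of rows, each a list of 5 numbers: the finger opening in m, from 0 to 0.0918, then the shift along the world's x, y, z in m, then the turn about the world's z in degrees. In form: [[[hand, dx, dy, dz, spin], ...]]. A call has 1 to 20 rows; each row is the pose to reach, as a shift and turn from the pose measured when the call began; what a row does not reach only later rows make up. A row lasts 1/12 s, in which the tool goes at most 41.7 mm and 7.16 degrees, less where a joint would pass 70% of its speed; a pose out of reach is approached as far as the arm can. A call with a gripper value outside its range is refused whole. The fingers move at their own pace and stop on an object; "squeeze" is the grip in N (left out, the last holds). Time passes only in rows, so rows that repeat a pose let the fingers close. It gives the time, the measured TCP pose, the force and the opening at its end, in the units of the state.
- observe(): the state, without advancing time (a new reading comes with each control period).
- eyes.get_image(name): name is "scene" or "top" or "wrist"; returns (picture, depth): 480x640x3 uint8, red, green, blue; 480x640 float32, m along the optical axis (not along the pixel's ray), 0 where there is no reading.
- eyes.camera_params(name): a dict with "intrinsics" (3x3 intrinsics, pixels), "distortion" ([k1, k2, p1, p2, k3] as OpenCV has them; the pictures are not rectified), "position" and "attitude" of the camera in the world. Camera axes: x right, y down, z forward; pixel columns grow to the right and rows downward; lengths in m; the calibration is good to about 2 mm. A picture is of the moment at which its call begins: read the wrist's pose just before it. camera_params takes no time and is no camera call; for the wrist camera it gives the pose at the moment of the call.
- arm.sign_off(): hands the job in, once; it reports no verdict.
The state is a dict: "clock": time; "joints": joint angles; "dq": joint speeds; "joint_efforts": joint torques, N m; "position": TCP position; "ee_rot": TCP orientation; "force": force on the tool from outside, world axes, zero at the start; "ft_torque": the same for the moment, N m; "width": opening from 0.0 (shut) to 1.0 (fully open).
Only numpy, scipy, OpenCV 4.12 (cv2) and the standard library are available. Lean on these libraries where they do the work, as an engineer would, in place of code of your own. Each camera call takes 0.05 s, during which the arm holds its last target.

## Working session

There is one attempt and no reset: what is moved stays moved. The work goes in short steps, Python scripts to look and compute and a tool call to move; the robot and the scene stay as the last step left them, time stands still between calls to the robot, and variables do not carry over. Pictures are saved under pics/ and viewed, and the job is handed in when it is done.

Besides the shell and the picture viewer there is one more tool, called after "Emit:" in YAML: its name, and indented under it one key for each argument. step_arm: Moves the arm, as the interface text tells. Its arguments: {"type":"object","properties":{"series":{"type":"array"},"squeeze":{"type":"number"}},"required":["series"]}

```bash
mkdir -p pics; ls; cat > h.py <<'E'
import numpy as np,cv2
from cell import observe,eyes,arm
from scipy.spatial.transform import Rotation as R
def grab(n,tag):
    p=eyes.camera_params(n); im,d=eyes.get_image(n)
    cv2.imwrite(f'pics/{tag}.png',im[:,:,::-1]); np.savez(f'pics/{tag}.npz',im=im,d=d,K=p['intrinsics'],D=p['distortion'],t=p['position'],a=np.array(p['attitude']))
    return im,d,p
def load(tag): return np.load(f'pics/{tag}.npz')
def rot(a):
    a=np.array(a); return a if a.shape==(3,3) else (R.from_rotvec(a).as_matrix() if a.size==3 else R.from_quat(a).as_matrix())
def rays(z,uv):
    q=cv2.undistortPoints(np.array(uv,float).reshape(-1,1,2),np.array(z['K'],float),np.array(z['D'],float)).reshape(-1,2)
    return np.c_[q,np.ones(len(q))]@rot(z['a']).T
def plane(z,uv,h):
    r=rays(z,uv); return z['t']+r*((h-z['t'][2])/r[:,2])[:,None]
def cloud(z):
    v,u=np.mgrid[0:480,0:640]; r=rays(z,np.c_[u.ravel(),v.ravel()]); return (z['t']+r*z['d'].reshape(-1,1)).reshape(480,640,3)
def proj(z,P):
    Rm=rot(z['a']); rv=cv2.Rodrigues(Rm.T)[0]; tv=-Rm.T@z['t']
    return cv2.projectPoints(np.array(P,float).reshape(-1,1,3),rv,tv,np.array(z['K'],float),np.array(z['D'],float))[0].reshape(-1,2)
E
python3 - <<'E'
from h import *
print(observe())
for n in('scene','top','wrist'):
    im,d,p=grab(n,n+'0'); print(n,p)
E
```

```text
pics
{'clock': 0.0, 'joints': array([ 1.23239654,  0.43522823,  0.02497327,  1.5741116 , -0.01159505,
        1.13399341, -0.07507978]), 'dq': array([-1.83049695e-04, -9.23232887e-04, -6.54195980e-04, -5.81449287e-05,
        4.65757516e-04, -3.01788675e-03, -1.02894714e-03]), 'joint_efforts': array([-3.99312885e-04, -6.67854238e+01,  9.84755158e-01, -3.14463723e+01,
       -6.05364516e-02,  4.28590004e-02,  1.68496745e-04]), 'position': array([ 0.14584059, -0.60723515,  0.23993609]), 'ee_rot': array([-3.11824283e+00, -3.69277722e-01,  5.26191855e-04]), 'force': array([-0.23297772,  0.25097646,  0.46978924]), 'ft_torque': array([-0.05305118,  0.02536949, -0.00238633]), 'width': 1.0000833409686172}
scene {'intrinsics': array([[494.65503761,   0.        , 315.06895259],
       [  0.        , 494.65503761, 240.59192638],
       [  0.        ,   0.        ,   1.        ]]), 'distortion': array([-0.00826367,  0.        ,  0.        ,  0.        ,  0.        ]), 'position': array([1.03530194, 0.76278397, 1.06218804]), 'attitude': array([-0.7994242 , -2.55617203,  1.0788425 ])}
top {'intrinsics': array([[456.16855254,   0.        , 318.61438685],
       [  0.        , 456.16855254, 233.46227389],
       [  0.        ,   0.        ,   1.        ]]), 'distortion': array([0.02723975, 0.        , 0.        , 0.        , 0.        ]), 'position': array([0.34677946, 0.03012021, 1.33035888]), 'attitude': array([-2.14505644,  2.10632577, -0.16314933])}
wrist {'intrinsics': array([[364.29054096,   0.        , 318.99890705],
       [  0.        , 364.29054096, 242.68594446],
       [  0.        ,   0.        ,   1.        ]]), 'distortion': array([-0.07319623,  0.        ,  0.        ,  0.        ,  0.        ]), 'position': array([ 0.21360772, -0.58989122,  0.38314952]), 'attitude': array([ 2.2999225 , -1.81290942, -0.23863494])}
```

View pics/scene0.png

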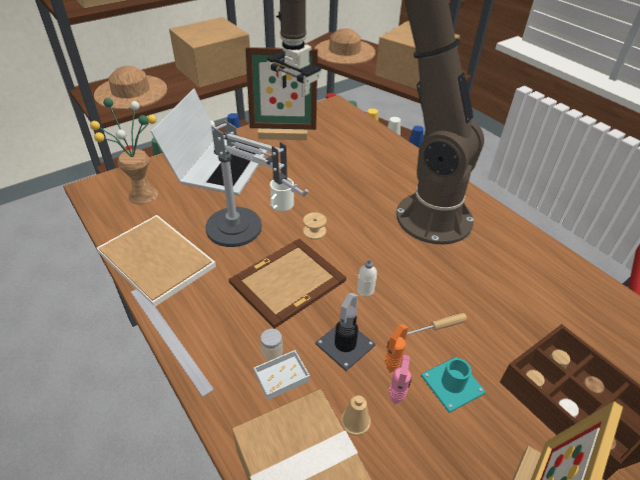

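View pics/top0.png

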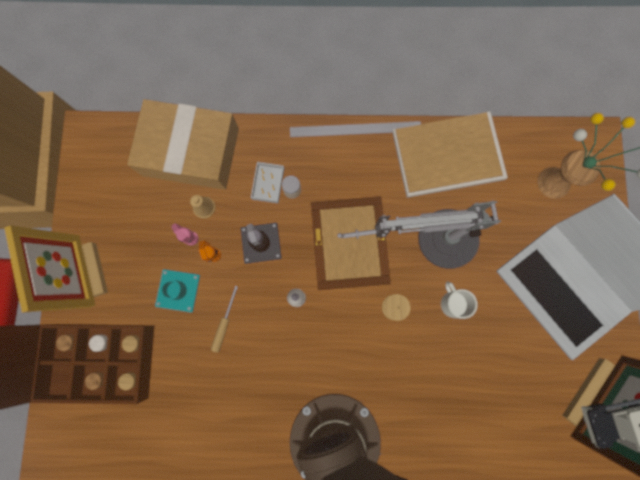

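View pics/wrist0.png

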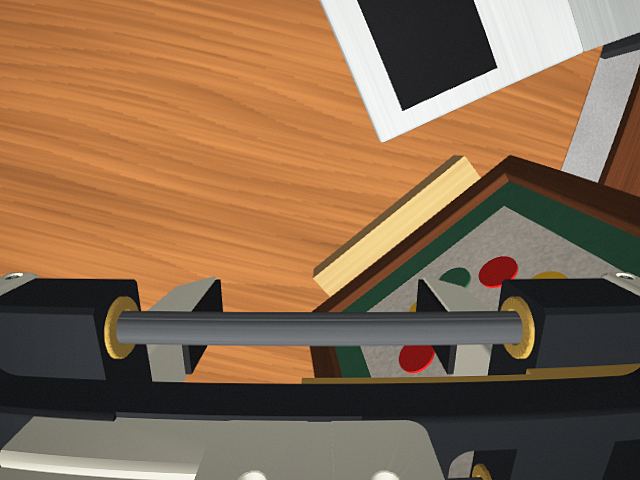

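The scene view shows the driver in its black stand at about (347,320) and the hook tip near (303,190). The top view shows the stand at (261,243), the hook tip near (342,236), and the post near (450,236). The arm points along about +y. Next I'll measure these.

```bash
python3 - <<'E'
from h import *
for n,(x0,y0,w,h,s) in {'scene0':(310,280,80,90,7),'top0':(230,210,60,65,9)}.items():
    z=load(n); cv2.imwrite(f'pics/{n}_drv.png',cv2.resize(z['im'][y0:y0+h,x0:x0+w,::-1],None,fx=s,fy=s,interpolation=2)[:600,:800])
for n,(x0,y0,w,h,s) in {'scene0':(205,125,115,80,6),'top0':(330,195,175,80,4)}.items():
    z=load(n); cv2.imwrite(f'pics/{n}_hk.png',cv2.resize(z['im'][y0:y0+h,x0:x0+w,::-1],None,fx=s,fy=s,interpolation=2)[:600,:800])
t=load('top0');C=cloud(t);s=load('scene0');S=cloud(s)
np.set_printoptions(precision=4,suppress=True,linewidth=200)
for nm,uv in dict(stand=(261,243),tip=(342,236),post=(450,236),mug=(459,303),frame=(350,242)).items(): print(nm,C[uv[1],uv[0]])
# stand plate: points z 5-14mm near
c=C[243,261]
print('table z',np.median(C[330:380,480:520,2]))
m=(abs(C[...,2]-0.010)<0.006); m[:, :235]=0;m[:,290:]=0;m[:215]=0;m[275:]=0
col=t['im'].astype(int).max(2)<110
M=(col).astype(np.uint8); 
v,u=np.nonzero(M); k=(u>235)&(u<290)&(v>218)&(v<268)
pts=np.c_[u[k],v[k]].astype(np.float32); r=cv2.minAreaRect(pts); print(r); b=cv2.boxPoints(r); print(plane(t,b,.01)); print('centre',plane(t,b,.01).mean(0))
# driver high pts
for name,X in(('top',C),('scene',S)):
    d=np.linalg.norm(X[...,:2]-plane(t,b,.01).mean(0)[:2],axis=-1)
    k=(d<0.05)&(X[...,2]>0.12); print(name,k.sum()); P=X[k]; print(P[:,2].max(),P.mean(0),P.min(0),P.max(0))
    k=(d<0.05)&(X[...,2]>0.165); P=X[k]; print(k.sum(),P)
E
```

```text
stand [0.5294 0.2104 0.0883]
tip [ 0.5116 -0.004   0.3362]
post [ 0.5599 -0.3117  0.0759]
mug [ 0.3785 -0.3496  0.0084]
frame [ 0.5474 -0.0384  0.0158]
table z -3.159835675381473e-05
((260.5692443847656, 242.55384826660156), (36.96234893798828, 37.954627990722656), 82.87498474121094)
[[0.5887 0.2874 0.01  ]
 [0.6047 0.1768 0.01  ]
 [0.4962 0.1596 0.01  ]
 [0.4805 0.2688 0.01  ]]
centre [0.5425 0.2231 0.01  ]
top 231
0.19840555057625187 [0.5398 0.2206 0.1627] [0.5173 0.205  0.1202] [0.5664 0.2421 0.1984]
112 [[0.5641 0.2295 0.1832]
 [0.5655 0.2281 0.1762]
 [0.5652 0.2252 0.1779]
 [0.563  0.2386 0.1743]
 [0.5619 0.2349 0.1808]
 [0.5611 0.2316 0.185 ]
 [0.5621 0.2299 0.1802]
 [0.5612 0.2264 0.1853]
 [0.5618 0.2244 0.1819]
 [0.564  0.2238 0.1703]
 [0.5596 0.2352 0.1788]
 [0.5585 0.2315 0.1849]
 [0.5585 0.2288 0.1855]
 [0.5592 0.2269 0.1819]
 [0.5583 0.2235 0.187 ]
 [0.5565 0.2346 0.1814]
 [0.5553 0.2307 0.1886]
 [0.5551 0.228  0.1897]
 [0.5558 0.226  0.1863]
 [0.5551 0.2228 0.19  ]
 [0.5564 0.2214 0.1834]
 [0.5524 0.233  0.1898]
 [0.5525 0.2305 0.1893]
 [0.5524 0.2277 0.1905]
 [0.5528 0.
[... 4937 characters left out ...]
91]
 [0.5597 0.2354 0.1796]
 [0.5584 0.2374 0.1808]
 [0.5564 0.2385 0.1805]
 [0.554  0.2392 0.1795]
 [0.5639 0.2303 0.1737]
 [0.5625 0.2321 0.1746]
 [0.5633 0.2364 0.1797]
 [0.5598 0.2359 0.1766]
 [0.5581 0.2373 0.1769]
 [0.5576 0.2402 0.1796]
 [0.5638 0.2305 0.1702]
 [0.5636 0.2336 0.1733]
 [0.56   0.2331 0.1702]
 [0.5618 0.2385 0.1771]
 [0.5604 0.2402 0.1779]
 [0.5566 0.2394 0.1744]
 [0.5649 0.2321 0.1691]
 [0.5625 0.2327 0.1679]
 [0.5625 0.2361 0.1715]
 [0.5617 0.2387 0.1737]
 [0.5607 0.2408 0.1751]
 [0.5569 0.2401 0.1717]
 [0.5647 0.2321 0.1652]
 [0.5635 0.2376 0.1702]
 [0.562  0.2393 0.1709]
 [0.5595 0.2399 0.1697]
 [0.5573 0.2409 0.1692]
 [0.5616 0.2392 0.1668]
 [0.5595 0.2402 0.1664]]
```

View pics/scene0_drv.png

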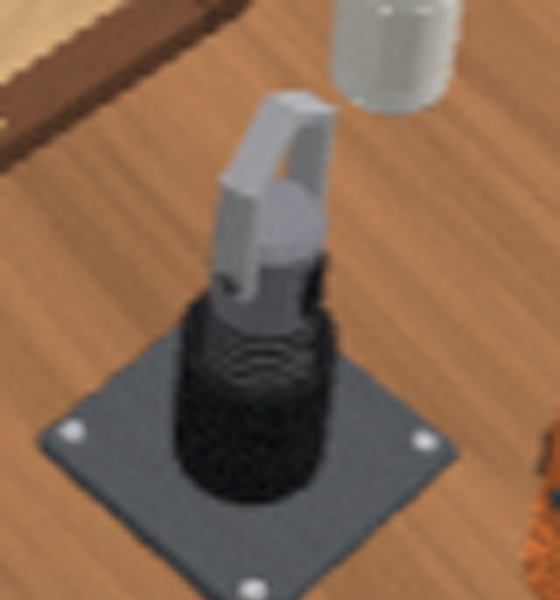

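View pics/top0_drv.png

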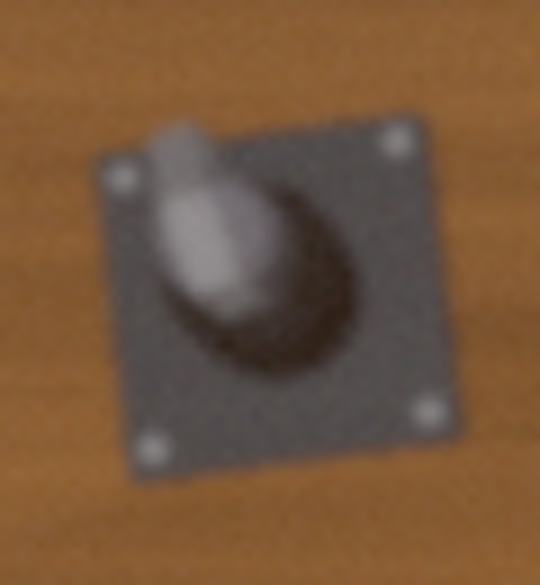

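View pics/scene0_hk.png

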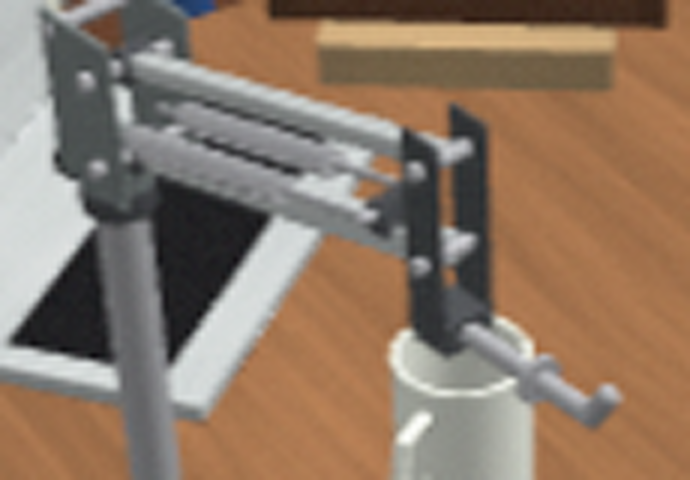

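View pics/top0_hk.png

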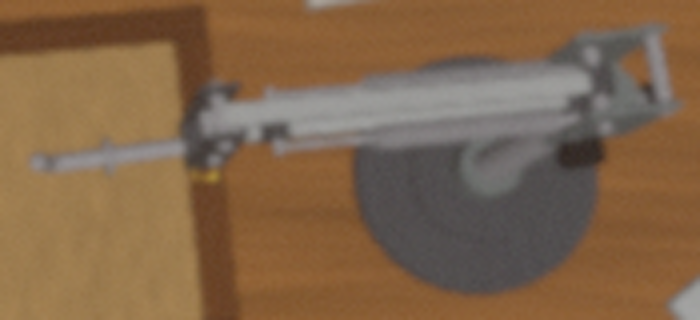

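The top view shows the bail peak at about (253,236), with its legs running roughly along x, tilted about 17°. The rod's tip end is at about (339.5,235.5) and its collar at about (357,234). Now I'll refine both.

```bash
python3 - <<'E'
from h import *
np.set_printoptions(precision=4,suppress=True,linewidth=200)
t=load('top0');C=cloud(t);s=load('scene0');S=cloud(s)
c0=np.array([.5425,.2231])
P=np.r_[C.reshape(-1,3),S.reshape(-1,3)]
P=P[(np.linalg.norm(P[:,:2]-c0,axis=1)<.05)&(P[:,2]>.178)]
m=P.mean(0); w,V=np.linalg.eigh(np.cov((P-m).T)); print(m,np.sqrt(w),V[:,2],np.degrees(np.arctan2(V[1,2],V[0,2])))
# hook region heights
for n,X in(('top',C),('scene',S)):
    k=(X[...,2]>.28)&(X[...,2]<.36)&(abs(X[...,1]+.02)<.06)&(abs(X[...,0]-.52)<.06)
    v,u=np.nonzero(k); Q=X[k]; o=np.argsort(Q[:,1])
    print(n,len(o)); print(np.c_[u,v,Q][o][::max(1,len(o)//60)])
# triangulate by picks
def tri(uvt,uvs):
    a=rays(t,[uvt])[0];b=rays(s,[uvs])[0];a/=np.linalg.norm(a);b/=np.linalg.norm(b)
    L=np.linalg.lstsq(np.c_[a,-b],s['t']-t['t'],rcond=None)[0]
    p=t['t']+L[0]*a;q=s['t']+L[1]*b; return (p+q)/2,np.linalg.norm(p-q)
def H(x,y,x0,y0,f): return (x/f-.5+.5/f*1+x0, y/f-.5+y0)
print('tip',tri(H(38,162,330,195,4),H(605,397,205,125,6)))
print('collar',tri(H(108,155,330,195,4),H(540,376,205,125,6)))
E
```

```text
[0.5426 0.2265 0.1881] [0.0048 0.0059 0.0129] [-0.9351 -0.3544  0.0059] -159.2445089795868
top 210
[[376.     237.       0.5123  -0.08     0.3261]
 [376.     234.       0.5187  -0.0797   0.3283]
 [377.     224.       0.537   -0.0794   0.351 ]
 [376.     233.       0.5204  -0.0793   0.3317]
 [376.     228.       0.531   -0.079    0.3354]
 [375.     230.       0.5278  -0.0776   0.3277]
 [375.     227.       0.5342  -0.0773   0.3301]
 [375.     228.       0.5315  -0.0771   0.3326]
 [375.     224.       0.5387  -0.0761   0.3417]
 [374.     233.       0.5205  -0.0751   0.3305]
 [373.     230.       0.5273  -0.0729   0.3303]
 [373.     232.       0.5224  -0.0727   0.3322]
 [372.     230.       0.5273  -0.0707   0.33  ]
 [371.     230.       0.5282  -0.069    0.3249]
 [370.     234.       0.5194  -0.0669   0.323 ]
 [370.     230.       0.5274  -0.0663   0.3289]
 [369.     234.       0.5187  -0.0643   0.3267]
 [369.     232.       0.5225  -0.064    0.3308]
 [368.     233.       0.5208  -0.062    0.3276]
 [367.     231.       0.5252  -0.0598   0.328 ]
 [367.     233.       0.5204  -0.0596   0
[... 5565 characters left out ...]
   -0.0058   0.3243]
 [302.     193.       0.5155  -0.0037   0.328 ]
 [303.     194.       0.5156   0.0007   0.3279]
 [304.     195.       0.5137   0.002    0.3249]
 [303.     193.       0.5173   0.0031   0.3333]
 [304.     191.       0.5152   0.0042   0.3391]
 [304.     192.       0.5157   0.0049   0.3367]
 [305.     191.       0.514    0.0066   0.3401]
 [305.     193.       0.5148   0.0077   0.3352]
 [308.     190.       0.5073   0.0092   0.3418]
 [307.     190.       0.5105   0.0097   0.3436]
 [308.     191.       0.5084   0.0108   0.3404]]
tip (array([0.5123, 0.0034, 0.3386]), np.float64(0.0027883919882713084))
collar (array([ 0.5183, -0.0354,  0.3268]), np.float64(0.004321470055701836))
```

Emit:
step_arm:
  series:
    - [[0.0918,0,0,0.04,0],[0.0918,0,0,0.08,0],[0.0918,0,0,0.12,0],[0.0918,0,0,0.16,0],[0.0918,0,0,0.2,0],[0.0918,0.01,0.02,0.235,5],[0.0918,0.025,0.055,0.26,12],[0.0918,0.04,0.09,0.26,19],[0.0918,0.057,0.125,0.26,26],[0.0918,0.074,0.16,0.26,33],[0.0918,0.091,0.195,0.26,40],[0.0918,0.108,0.23,0.26,47],[0.0918,0.125,0.265,0.26,54],[0.0918,0.142,0.3,0.26,61],[0.0918,0.159,0.335,0.26,68],[0.0918,0.176,0.37,0.26,75],[0.0918,0.193,0.405,0.26,82],[0.0918,0.21,0.44,0.26,89],[0.0918,0.227,0.475,0.26,96],[0.0918,0.244,0.51,0.26,97]]
  squeeze: 25

```text
clock: 1.82
position: [0.39, -0.0954, 0.5002]
ee_rot: [-1.781, -2.588, 0.002]
force: [2.0, -1.3, -0.6]
width: 1.001
```

```bash
python3 - <<'E'
from h import *
o=observe();print(o['clock'],o['joints'],o['position'],rot(o['ee_rot']).round(3),o['dq'])
E
```

```text
1.8167 [ 0.69508862 -0.01696598 -0.56222136  1.52229529 -0.00792871  1.63432655
  0.49788181] [ 0.38998912 -0.09539723  0.5002211 ] [[-0.357  0.934 -0.001]
 [ 0.934  0.357 -0.001]
 [-0.001 -0.001 -1.   ]] [-0.58169887  0.20155385 -0.64080362 -0.17108345  0.0876013  -0.00735362
 -1.16876233]
```

Emit:
step_arm:
  series:
    - [[0.0918,0.017,0.036,0,0],[0.0918,0.034,0.072,0,0],[0.0918,0.051,0.108,0,0],[0.0918,0.068,0.144,0,0],[0.0918,0.085,0.18,0,0],[0.0918,0.1,0.21,-0.02,0],[0.0918,0.115,0.24,-0.04,0],[0.0918,0.13,0.27,-0.06,0],[0.0918,0.14,0.295,-0.09,0],[0.0918,0.148,0.312,-0.12,0],[0.0918,0.1525,0.322,-0.15,0],[0.0918,0.1525,0.322,-0.16,0],[0.0918,0.1525,0.322,-0.16,0],[0.0918,0.1525,0.322,-0.16,0]]

```text
clock: 2.98
position: [0.5426, 0.2259, 0.3408]
ee_rot: [-1.782, -2.588, 0.003]
force: [0.1, -0.8, 0.9]
width: 0.999
```

```bash
python3 - <<'E'
from h import *
o=observe();print(o['clock'],o['joints'],o['position'],rot(o['ee_rot']).round(3))
grab('wrist','w1')
E
```

```text
2.9833 [ 0.05802611  0.42345498 -0.80259406  1.46025154  0.30566578  1.38835921
 -0.39123662] [0.54256392 0.22588523 0.34078347] [[-0.357  0.934 -0.001]
 [ 0.934  0.357 -0.001]
 [-0.001 -0.002 -1.   ]]
```

View pics/w1.png

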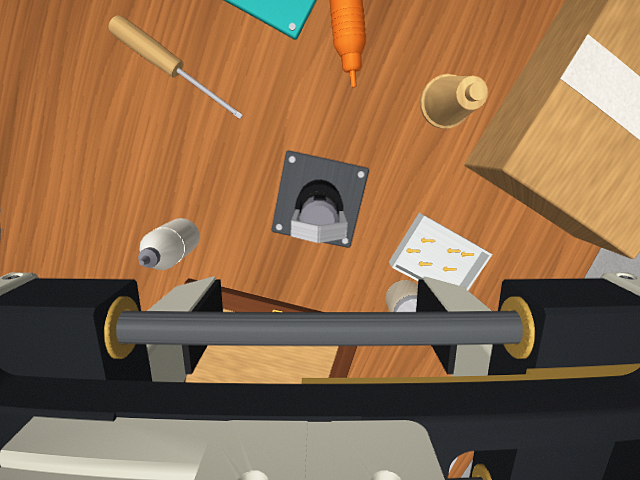

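The bail is at about (319,230), centred between the fingers and nearly square to the image. I'll zoom in to get its yaw and centre.

```bash
python3 - <<'E'
from h import *
z=load('w1'); cv2.imwrite('pics/w1z.png',cv2.resize(z['im'][195:255,280:360,::-1],None,fx=10,fy=10,interpolation=2))
C=cloud(z); k=np.linalg.norm(C[...,:2]-[.5425,.2231],axis=-1)<.045
k&=C[...,2]>.165; P=C[k]; np.set_printoptions(precision=4,suppress=True)
m=P.mean(0);print(len(P),m,P.max(0),P.min(0)); w,V=np.linalg.eigh(np.cov((P-m)[:,:2].T)); print(V[:,1],np.degrees(np.arctan(V[1,1]/V[0,1])))
R0=rays(z,[[319,230]])
E
```

```text
46254 [0.5307 0.2491 0.4232] [0.5869 0.2658 0.4446] [0.4978 0.2017 0.1652]
[-0.9251 -0.3796] 22.310657006811162
```

View pics/w1z.png

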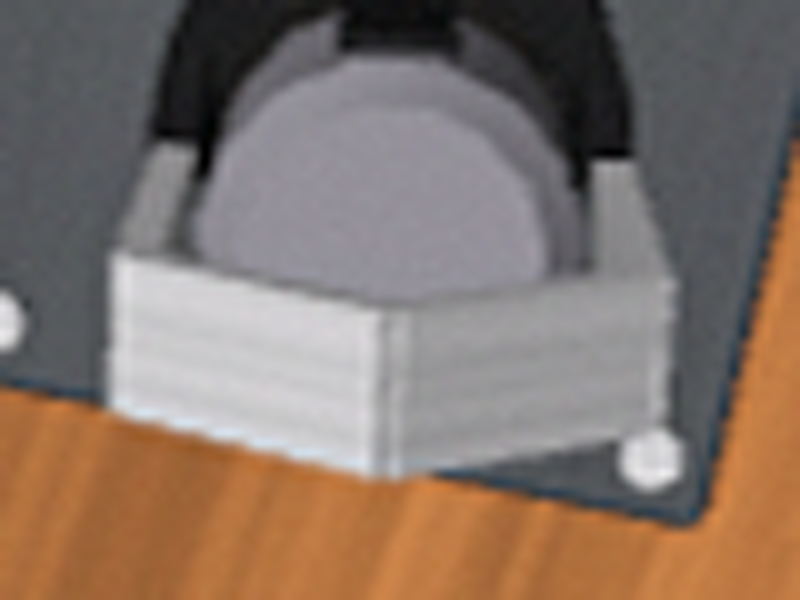

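```bash
python3 - <<'E'
from h import *
np.set_printoptions(precision=4,suppress=True)
z=load('w1')
f=lambda L:[(a/10-.45+280,b/10-.45+195) for a,b in L]
S=plane(z,f([(115,253),(670,278),(665,430),(108,408)]),.178);Q=plane(z,f([(395,310),(390,475)]),.197)
print(S,Q,S.mean(0),Q.mean(0))
for a,b in((S[0],S[1]),(S[3],S[2]),(S[3],S[0]),(S[2],S[1]),(Q[1],Q[0])):
    d=b-a; print(np.linalg.norm(d),np.degrees(np.arctan2(d[1],d[0])))
t=load('top0');C=cloud(t)
k=(C[...,2]>.326)&(C[...,2]<.3335)&(C[...,1]>-.066)&(C[...,1]<-.002)&(abs(C[...,0]-.52)<.008)&(abs(C[...,1]+.035)>.006)
P=C[k];c=np.polyfit(P[:,1],P[:,0],1);print(c,np.degrees(np.arctan(c[0])),np.polyval(c,-.0225),P[:,2].mean())
print(plane(t,[(448.5,238)],.01))
E
```

```text
[[0.5179 0.2258 0.178 ]
 [0.5631 0.2407 0.178 ]
 [0.5677 0.2281 0.178 ]
 [0.522  0.2127 0.178 ]] [[0.5406 0.2335 0.197 ]
 [0.5451 0.2206 0.197 ]] [0.5427 0.2268 0.178 ] [0.5429 0.2271 0.197 ]
0.04756988431999794 18.275419448020152
0.04825637706043651 18.57589033774418
0.013685647304898409 107.24500160215105
0.013437565303155943 110.15064312351814
0.013756076373063688 109.20164544788555
[-0.1421  0.5139] -8.089876652969304 0.5170681323966899 0.3294845924973071
[[ 0.5651 -0.3251  0.01  ]]
```

The bail measures 48 × 14 mm, as specified, centred at (0.5428, 0.2269) with its legs at 18.5°. The rod is at azimuth ≈98.5° and the seat at about (0.5175, -0.0225, 0.3255), which is 306 mm from the post axis as it should be. I'll descend and grip.

Emit:
step_arm:
  series:
    - [[0.0918,0,0.001,-0.03,-2.4],[0.0918,0,0.001,-0.06,-2.4],[0.0918,0,0.001,-0.09,-2.4],[0.0918,0,0.001,-0.12,-2.4],[0.0918,0,0.001,-0.145,-2.4],[0.0918,0,0.001,-0.165,-2.4],[0.0918,0,0.001,-0.178,-2.4],[0.0918,0,0.001,-0.178,-2.4],[0.07,0,0.001,-0.178,-2.4],[0.055,0,0.001,-0.178,-2.4],[0.04,0,0.001,-0.178,-2.4],[0.04,0,0.001,-0.178,-2.4],[0.04,0,0.001,-0.178,-2.4],[0.04,0,0.001,-0.178,-2.4],[0.04,0,0.001,-0.178,-2.4]]
  squeeze: 25

```text
clock: 4.28
position: [0.543, 0.2271, 0.1641]
ee_rot: [1.835, 2.548, 0.0]
force: [-0.7, -1.2, 0.0]
width: 0.542
```

```bash
python3 - <<'E'
from h import *
o=observe();print(o)
grab('wrist','w2')
E
```

```text
{'clock': 4.2833, 'joints': array([ 0.01398631,  0.55929759, -0.73487187,  1.71388759,  0.42795619,
        1.03490913, -0.54591013]), 'dq': array([-0.00101589,  0.00111816,  0.00161551,  0.00240138, -0.00188359,
        0.00059194, -0.00048715]), 'joint_efforts': array([-1.98983653e-04, -6.42927790e+01, -1.16271999e+01, -2.77214527e+01,
        4.18051297e-02, -1.70897157e-01,  1.28564785e-03]), 'position': array([0.54297542, 0.2270747 , 0.16409116]), 'ee_rot': array([1.83529660e+00, 2.54826540e+00, 2.97416161e-05]), 'force': array([-0.66984079, -1.15692444,  0.04584737]), 'ft_torque': array([-0.02383623, -0.11208764,  0.03531135]), 'width': 0.5418323376963742}
```

View pics/w2.png

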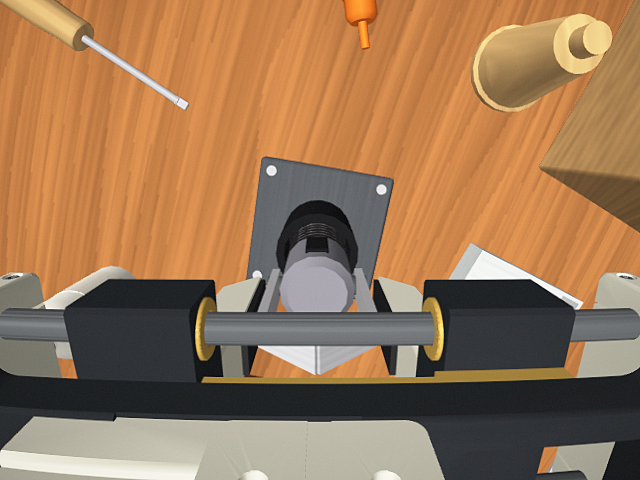

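The fingers straddle the bail legs at about (270–365, 290) and have nearly closed. I'll finish closing, then lift.

Emit:
step_arm:
  series:
    - [[0.03,0,0,0,0],[0.03,0,0,0,0],[0.03,0,0,0,0],[0.03,0,0,0,0],[0.03,0,0,0.005,0],[0.03,0,0,0.01,0],[0.03,0,0,0.02,0],[0.03,0,0,0.03,0],[0.03,0,0,0.045,0],[0.03,0,0,0.06,0],[0.03,0,0,0.075,0],[0.03,0,0,0.09,0],[0.03,0,0,0.105,0],[0.03,0,0,0.105,0],[0.03,0,0,0.105,0],[0.03,0,0,0.105,0],[0.03,0,0,0.105,0]]
  squeeze: 35

```text
clock: 5.75
position: [0.5424, 0.2266, 0.268]
ee_rot: [1.836, 2.549, -0.003]
force: [-1.2, 0.2, -7.4]
width: 0.521
```

```bash
python3 - <<'E'
from h import *
o=observe();print(o)
grab('wrist','w3');grab('scene','s3')
z=load('s3');cv2.imwrite('pics/s3z.png',cv2.resize(z['im'][180:360,260:460,::-1],None,fx=3.3,fy=3.3,interpolation=2))
E
```

```text
{'clock': 5.75, 'joints': array([ 0.04610239,  0.4667009 , -0.77878062,  1.57993917,  0.34183042,
        1.23795068, -0.47008214]), 'dq': array([-2.49349728e-03,  4.63388365e-03, -3.64924011e-04,  9.01055292e-04,
       -5.29884232e-04,  4.55795390e-04,  7.53982629e-05]), 'joint_efforts': array([-6.83999690e-02, -6.50729513e+01, -1.16133714e+01, -3.39297903e+01,
       -6.30974025e-02, -9.40702739e-03, -1.82524373e-04]), 'position': array([0.54238761, 0.22657703, 0.26796053]), 'ee_rot': array([ 1.83576421,  2.54901643, -0.00289629]), 'force': array([-1.17198078,  0.16017531, -7.3904293 ]), 'ft_torque': array([-0.02422218, -0.13616289, -0.01284018]), 'width': 0.521294054077471}
```

View pics/s3z.png

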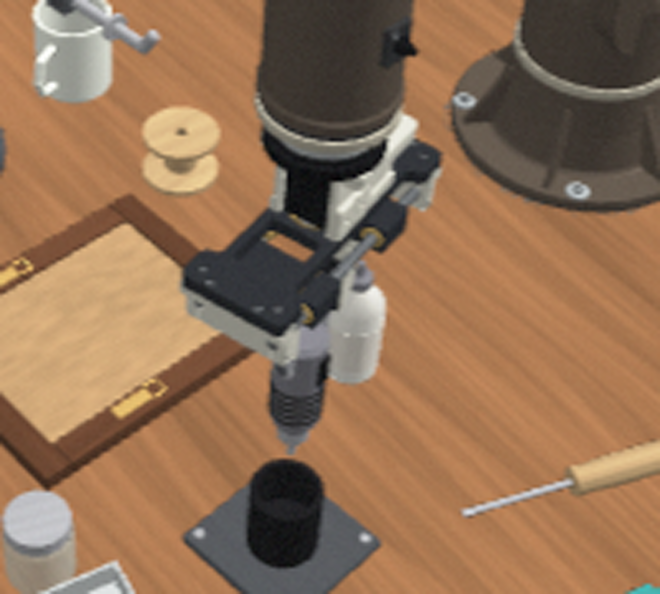

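View pics/w3.png

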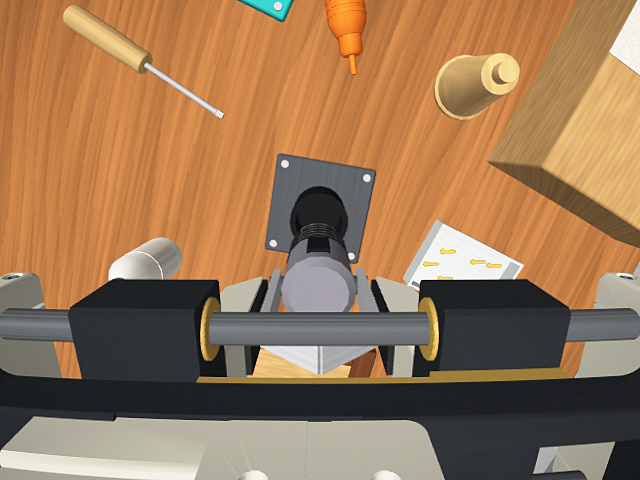

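The driver has lifted cleanly and weighs about 7.4–7.9 N. Next I'll go to the standoff in front of the tip, 60 mm ahead of the seat, with the rod low in the bail.

Emit:
step_arm:
  series:
    - [[0.03,0,0,0.012,0],[0.03,0,0,0.03,0],[0.03,-0.002,-0.01,0.045,-1],[0.03,-0.005,-0.027,0.06,-2],[0.03,-0.008,-0.045,0.06,-3],[0.03,-0.011,-0.065,0.06,-4],[0.03,-0.015,-0.085,0.06,-5],[0.03,-0.019,-0.105,0.06,-6],[0.03,-0.023,-0.125,0.06,-7],[0.03,-0.026,-0.145,0.06,-8],[0.03,-0.03,-0.165,0.06,-9],[0.03,-0.033,-0.18,0.06,-10],[0.03,-0.034,-0.187,0.06,-10],[0.03,-0.034,-0.19,0.06,-10],[0.03,-0.034,-0.19,0.06,-10],[0.03,-0.034,-0.19,0.06,-10]]

```text
clock: 7.18
position: [0.5086, 0.0378, 0.3285]
ee_rot: [2.05, 2.381, -0.001]
force: [0.6, 1.0, -6.6]
width: 0.52
```

```bash
python3 - <<'E'
from h import *
o=observe();print(o['clock'],o['position'],o['force'],rot(o['ee_rot']).round(3))
grab('wrist','w4');grab('scene','s4');grab('top','t4')
z=load('s4');cv2.imwrite('pics/s4z.png',cv2.resize(z['im'][120:260,230:400,::-1],None,fx=4.5,fy=4.5,interpolation=2)[:600])
E
```

```text
7.1833 [0.50858438 0.03776066 0.32845022] [ 0.55815423  0.98571668 -6.59226679] [[-0.149  0.989 -0.   ]
 [ 0.989  0.149 -0.001]
 [-0.    -0.    -1.   ]]
```

View pics/s4z.png

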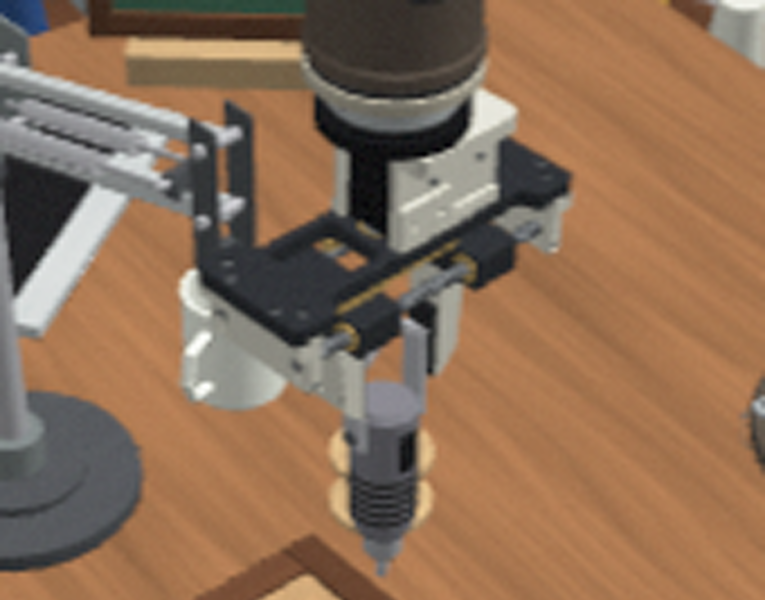

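View pics/w4.png

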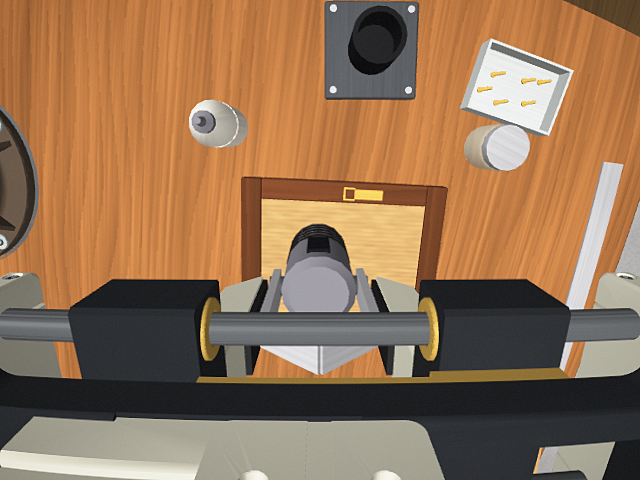

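View pics/t4.png

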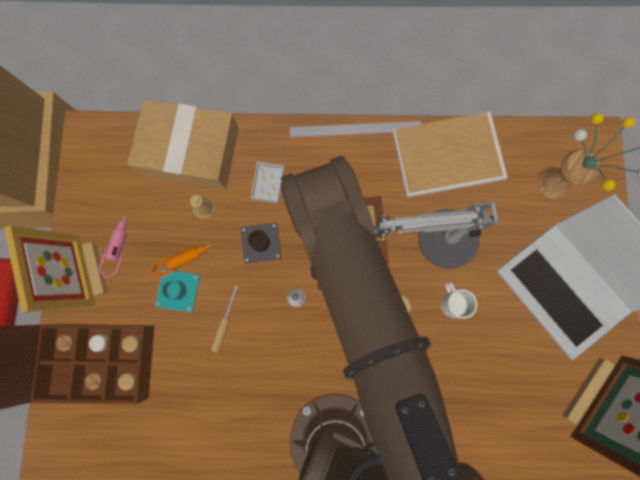

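The hook is hidden behind the gripper plate, but the driver hangs straight and the stand is empty. The two look-alikes lie on the bench at top-view (115,247) and (182,258). The orange one was already lying down in w1, before I touched anything. Now I'll thread slowly while watching the force.

Emit:
step_arm:
  series:
    - [[0.03,0.001,-0.007,0,0],[0.03,0.0022,-0.015,0,0],[0.03,0.0034,-0.023,0,0],[0.03,0.0046,-0.031,0,0],[0.03,0.0058,-0.039,0,0],[0.03,0.0058,-0.039,0,0]]

```text
clock: 7.83
position: [0.5147, -0.004, 0.3278]
ee_rot: [2.053, 2.378, -0.004]
force: [-0.4, -0.8, -7.4]
width: 0.522
```

```bash
python3 - <<'E'
from h import *
o=observe();print(o['clock'],o['position'],o['force'],o['ft_torque'])
grab('scene','s5');grab('wrist','w5')
z=load('s5');cv2.imwrite('pics/s5z.png',cv2.resize(z['im'][120:260,230:400,::-1],None,fx=4.5,fy=4.5,interpolation=2)[:600])
z=load('w5');cv2.imwrite('pics/w5z.png',cv2.resize(z['im'][250:390,220:420,::-1],None,fx=4,fy=4,interpolation=2)[:600])
E
```

```text
7.8333 [ 0.51467835 -0.00400996  0.3278371 ] [-0.36766003 -0.80811243 -7.36223218] [-0.09255259 -0.15262051 -0.0503289 ]
```

View pics/s5z.png

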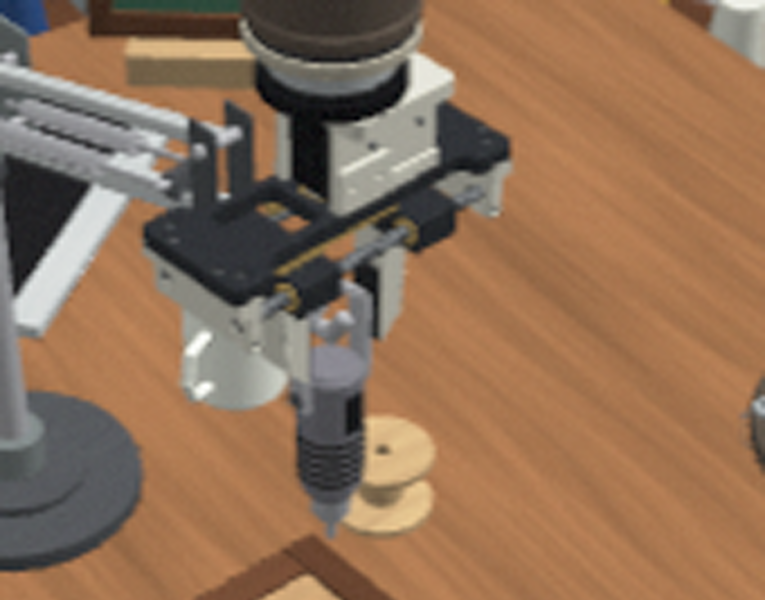

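View pics/w5z.png

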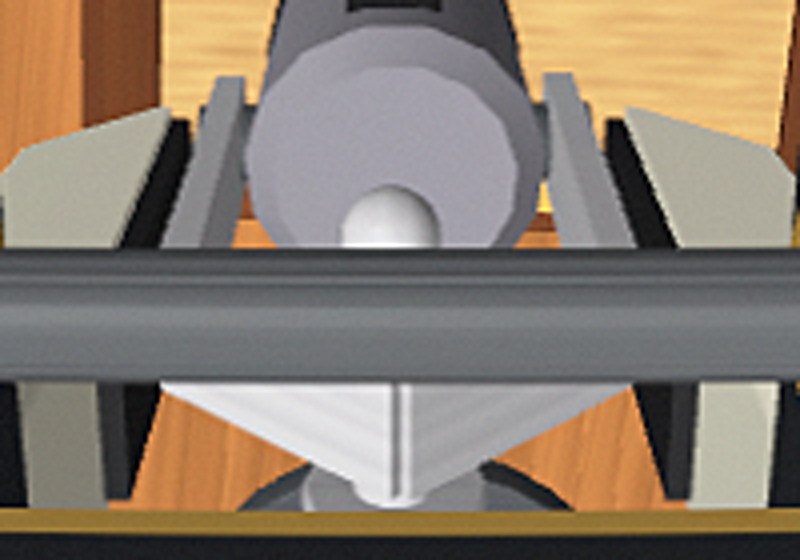

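The tip is inside the bail opening: wrist crop (391,215), about 0.5 mm off the bail's centre line, with no contact force. I'll check the fore-aft position from this view before going on.

```bash
python3 - <<'E'
from h import *
np.set_printoptions(precision=4,suppress=True)
z=load('w5'); C=cloud(z)
u=np.array([-.148,.989,0]);v=np.array([.989,.148,0]);s=np.array([.5175,-.0225,.3255])
P=C[298:310,307:329].reshape(-1,3); P=P[(P[:,2]>.3)&(P[:,2]<.37)]; d=P-s
print(len(P)); print('along max/min',(d@u).min(),(d@u).max(),'lat',(d@v).mean(),'z',d[:,2].min(),d[:,2].max())
print(P[np.argmax(P@u)])
E
```

```text
263
along max/min 0.015088805695718178 0.03289582986665174 lat 8.546167429235607e-05 z -0.02166233802279599 0.018732137098997848
[0.5133 0.0101 0.3398]
```

The tip is where expected: along 0.030–0.033, top +19 mm. I'll go on to the seat position and lower until just above contact.

Emit:
step_arm:
  series:
    - [[0.03,0.001,-0.006,0,0],[0.03,0.0018,-0.012,0,0],[0.03,0.0025,-0.0165,0,0],[0.03,0.0025,-0.0165,0,0],[0.03,0.0025,-0.0165,-0.005,0],[0.03,0.0025,-0.0165,-0.01,0],[0.03,0.0025,-0.0165,-0.015,0],[0.03,0.0025,-0.0165,-0.018,0],[0.03,0.0025,-0.0165,-0.018,0],[0.03,0.0025,-0.0165,-0.018,0]]

```text
clock: 8.77
position: [0.5167, -0.0179, 0.3098]
ee_rot: [-2.049, -2.38, 0.002]
force: [0.6, -1.3, -7.8]
width: 0.521
```

```bash
python3 - <<'E'
from h import *
o=observe();print(o['clock'],o['position'],o['force'],o['ft_torque'])
grab('wrist','w6');grab('scene','s6')
z=load('s6');cv2.imwrite('pics/s6z.png',cv2.resize(z['im'][120:260,230:400,::-1],None,fx=4.5,fy=4.5,interpolation=2)[:600])
z=load('w6');cv2.imwrite('pics/w6z.png',cv2.resize(z['im'][250:390,220:420,::-1],None,fx=4,fy=4,interpolation=2)[:600])
E
```

```text
8.7667 [ 0.51670837 -0.0178958   0.30979479] [ 0.59744122 -1.32151107 -7.80109143] [ 1.23450038e-04 -1.61472236e-01 -3.37969174e-02]
```

View pics/s6z.png

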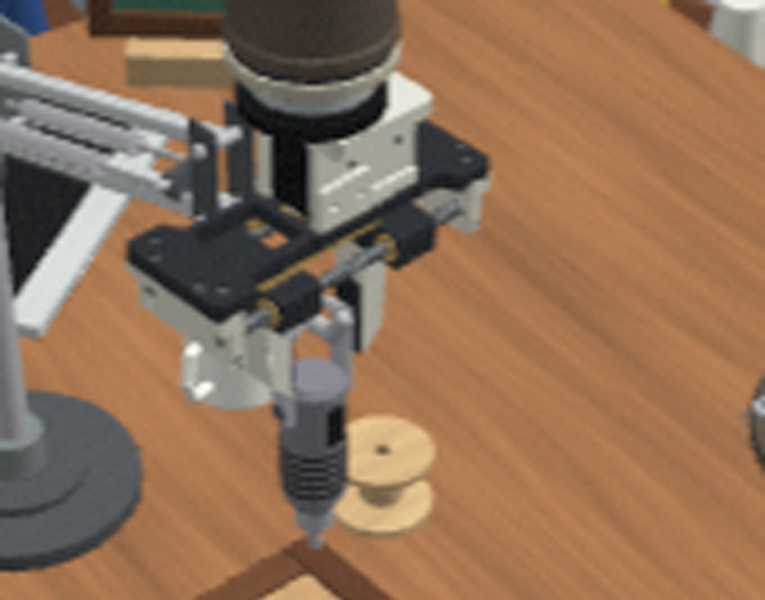

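View pics/w6z.png

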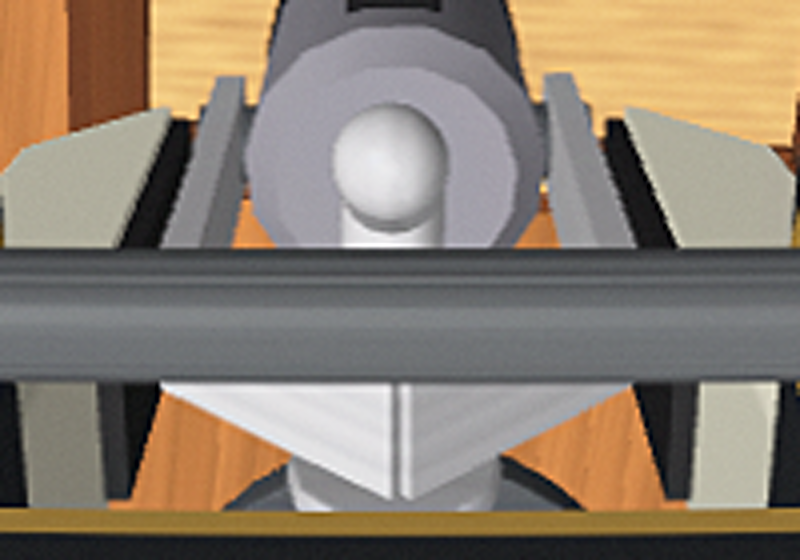

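```bash
python3 - <<'E'
from h import *
np.set_printoptions(precision=4,suppress=True)
z=load('w6'); C=cloud(z)
u=np.array([-.148,.989,0]);v=np.array([.989,.148,0]);s=np.array([.5175,-.0225,.3255])
px=[(391/4+219.6,b/4+249.6) for b in (103,165,222)]
for h in(.3385,.3405,.3425):
  d=plane(z,px,h)-s; print(h,d@u,d@v)
P=C[276:305,305:331].reshape(-1,3); P=P[(P[:,2]>.32)&(P[:,2]<.37)]; d=P-s
A=np.c_[2*P,np.ones(len(P))]; w=np.linalg.lstsq(A,(P**2).sum(1),rcond=None)[0]; print('sphere',(w[:3]-s)@u,(w[:3]-s)@v,w[2],np.sqrt(w[3]+w[:3]@w[:3]))
print(z['t'],np.percentile(d@u,[1,50,99]),np.percentile(d[:,2],[1,50,99]))
# position of the bail: wrist view of far bail ridge edge
p=np.array([(397/4+219.6,498/4+249.6)]); print('bail far ridge edge', (plane(z,p,.3098+.022+.011)-s)@u)
E
```

```text
0.3385 [0.0334 0.0279 0.0226] [0.0001 0.     0.    ]
0.3405 [0.0341 0.0287 0.0235] [0.0001 0.0001 0.0001]
0.3425 [0.0349 0.0295 0.0245] [0.0001 0.0001 0.0001]
sphere 0.025839543436251618 0.00012151339332527223 0.33305943554229545 0.009175543845430869
[0.507  0.052  0.4529] [0.0173 0.0291 0.0328] [-0.0003  0.0154  0.018 ]
bail far ridge edge [-0.0018]
```

Relative to the hook's own tip, the bail sits about +2 mm along the rod and 0 mm across. Now I'll lower slowly into contact.

Emit:
step_arm:
  series:
    - [[0.03,0,0,-0.001,0],[0.03,0,0,-0.002,0],[0.03,0,0,-0.003,0],[0.03,0,0,-0.004,0],[0.03,0,0,-0.005,0],[0.03,0,0,-0.006,0],[0.03,0,0,-0.007,0],[0.03,0,0,-0.008,0],[0.03,0,0,-0.009,0],[0.03,0,0,-0.01,0],[0.03,0,0,-0.011,0],[0.03,0,0,-0.012,0]]

```text
clock: 9.87
position: [0.517, -0.0177, 0.2983]
ee_rot: [-2.05, -2.38, 0.001]
force: [-0.7, 0.8, -2.3]
width: 0.525
```

```bash
python3 - <<'E'
from h import *
o=observe();print(o['clock'],o['position'],o['force'],o['ft_torque'])
E
```

```text
9.8667 [ 0.51703746 -0.01767735  0.29829259] [-0.73974585  0.77016143 -2.32331943] [ 0.35091224  0.09238478 -0.01567163]
```

```bash
python3 - <<'E'
from h import *
grab('wrist','w7');grab('scene','s7')
o=observe();print(o['clock'],o['position'],o['force'],o['ft_torque'],o['width'])
z=load('s7');cv2.imwrite('pics/s7z.png',cv2.resize(z['im'][120:260,230:400,::-1],None,fx=4.5,fy=4.5,interpolation=2)[:600])
z=load('w7');cv2.imwrite('pics/w7z.png',cv2.resize(z['im'][250:390,220:420,::-1],None,fx=4,fy=4,interpolation=2)[:600])
E
```

```text
9.9667 [ 0.5169777  -0.01759584  0.29816584] [-0.45339343  2.65939637 -3.11637767] [ 0.35738292  0.00854645 -0.04682515] 0.5217659275058923
```

View pics/s7z.png

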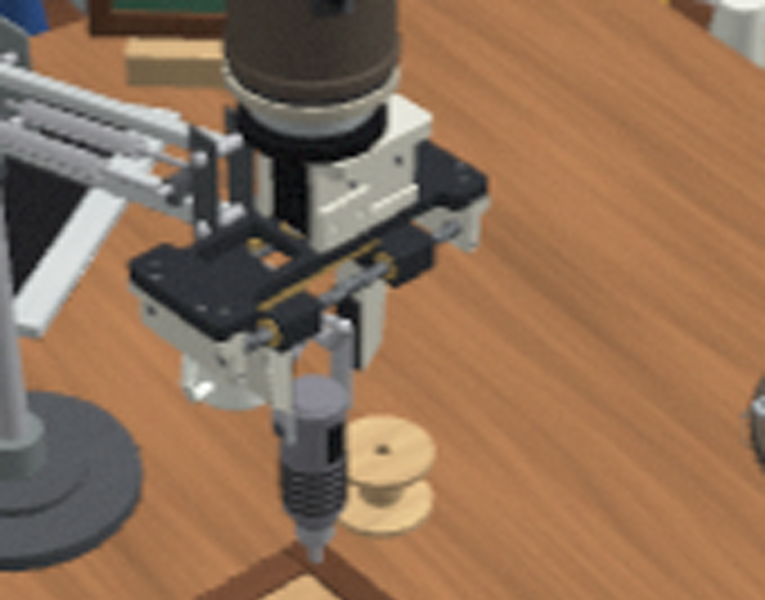

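View pics/w7z.png

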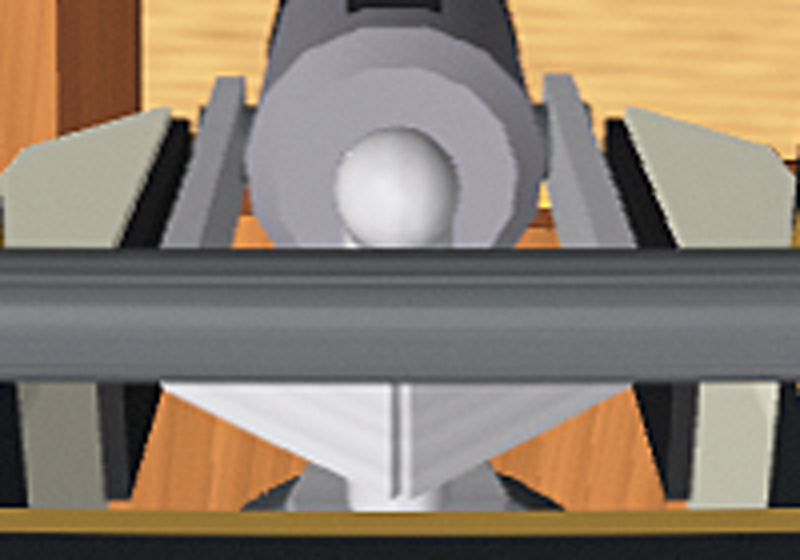

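The rod sits centred in the peak and the hook carries about 4.5 N. I'll keep sinking with it and follow its outward arc.

Emit:
step_arm:
  series:
    - [[0.03,0,0.0008,-0.001,0],[0.03,0,0.001,-0.0025,0],[0.03,-0.0001,0.0012,-0.004,0],[0.03,-0.0002,0.0015,-0.006,0],[0.03,-0.0003,0.0018,-0.008,0],[0.03,-0.0003,0.0021,-0.01,0],[0.03,-0.0004,0.0024,-0.012,0],[0.03,-0.0004,0.0028,-0.014,0],[0.03,-0.0005,0.0031,-0.016,0],[0.03,-0.0005,0.0034,-0.018,0],[0.03,-0.0006,0.0037,-0.02,0],[0.03,-0.0006,0.0039,-0.022,0],[0.03,-0.0006,0.0042,-0.024,0],[0.03,-0.0007,0.0044,-0.026,0],[0.03,-0.0007,0.0046,-0.028,0],[0.03,-0.0007,0.0048,-0.03,0],[0.03,-0.0007,0.0049,-0.032,0],[0.03,-0.0008,0.005,-0.034,0],[0.03,-0.0008,0.0051,-0.035,0],[0.03,-0.0008,0.0051,-0.035,0]]

```text
clock: 11.63
position: [0.5161, -0.0123, 0.2629]
ee_rot: [-2.049, -2.38, 0.001]
force: [1.0, 1.9, -2.2]
width: 0.518
```

```bash
python3 - <<'E'
from h import *
grab('wrist','w8')
o=observe();print(o['clock'],o['position'],o['force'],o['ft_torque'],o['width'])
z=load('w8');cv2.imwrite('pics/w8z.png',cv2.resize(z['im'][250:390,220:420,::-1],None,fx=4,fy=4,interpolation=2)[:600])
E
```

```text
11.6833 [ 0.51611408 -0.01236231  0.26307752] [-1.85737383  2.57286129 -2.15707824] [ 0.42184147 -0.1591188  -0.01120557] 0.5220581679609181
```

View pics/w8z.png

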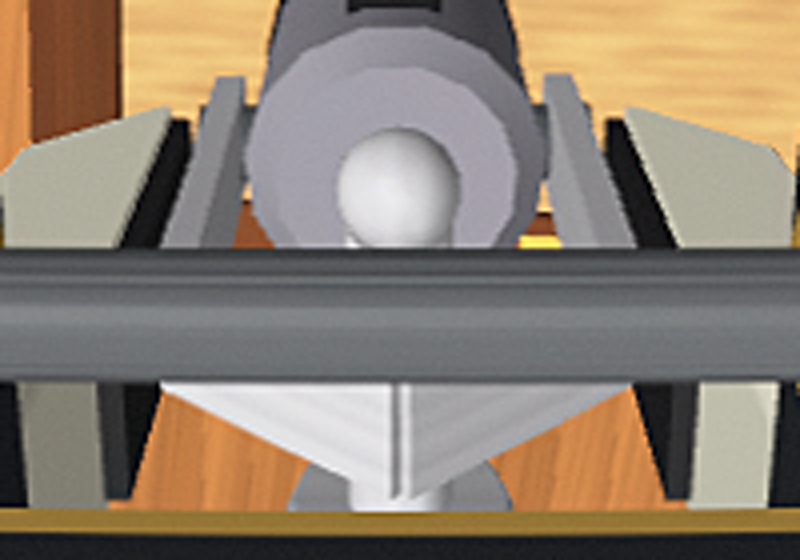

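Emit:
step_arm:
  series:
    - [[0.03,0,0.0005,-0.001,0],[0.03,0,0.0006,-0.003,0],[0.03,0,0.0007,-0.005,0],[0.03,0,0.0008,-0.007,0],[0.03,0,0.0009,-0.009,0],[0.03,0,0.0009,-0.011,0],[0.03,0,0.0009,-0.013,0],[0.03,0,0.0009,-0.015,0],[0.03,0,0.0008,-0.017,0],[0.03,0,0.0007,-0.019,0],[0.03,0,0.0006,-0.021,0],[0.03,0,0.0005,-0.023,0],[0.03,0,0.0005,-0.025,0],[0.03,0,0.0004,-0.027,0],[0.03,0,0.0004,-0.028,0],[0.03,0,0.0004,-0.028,0],[0.03,0,0.0004,-0.028,0]]

```text
clock: 13.1
position: [0.5161, -0.012, 0.2351]
ee_rot: [-2.049, -2.38, 0.001]
force: [-0.7, -0.4, -0.7]
width: 0.524
```

```bash
python3 - <<'E'
from h import *
for i in range(4):
    o=observe();print(o['clock'],o['position'],o['force'],o['ft_torque'],o['joint_efforts'][[1,3]]); 
    eyes.get_image('wrist')
E
```

```text
13.1 [ 0.51614648 -0.01201795  0.23506256] [-0.67871079 -0.40252674 -0.66453187] [-0.20659736 -0.02414997 -0.03109481] [-51.40101671 -30.0639081 ]
13.15 [ 0.51615505 -0.01200392  0.23513328] [ 0.39717121 -1.06068434 -0.55485589] [-0.20456748 -0.08249879 -0.03145835] [-51.44726157 -30.11006713]
13.2 [ 0.51610543 -0.01203766  0.23512443] [-0.75438327 -1.16840382 -0.47332763] [-0.17177214 -0.02573829 -0.01962793] [-51.48206949 -30.13596654]
13.25 [ 0.51614366 -0.01198974  0.23516987] [ 0.21889333 -0.88712843 -0.50642207] [-0.21119338 -0.04095765 -0.01821668] [-51.50888801 -30.14570117]
```

Emit:
step_arm:
  series:
    - [[0.03,0,-0.0002,-0.001,0],[0.03,0,-0.0003,-0.002,0],[0.03,0,-0.0004,-0.003,0],[0.03,0,-0.0005,-0.004,0],[0.03,0,-0.0006,-0.005,0],[0.03,0,-0.0006,-0.006,0],[0.03,0,-0.0007,-0.007,0],[0.03,0,-0.0008,-0.008,0],[0.03,0,-0.0008,-0.008,0],[0.03,0,-0.0008,-0.008,0],[0.03,0,-0.0008,-0.008,0],[0.03,0,-0.0008,-0.008,0]]

```text
clock: 14.3
position: [0.5162, -0.0127, 0.2272]
ee_rot: [-2.049, -2.381, 0.0]
force: [0.7, 1.3, -0.6]
width: 0.518
```

```bash
python3 - <<'E'
from h import *
F=[]
for i in range(12):
    o=observe();F.append(np.r_[o['force'],o['ft_torque']]); 
    if i<11: eyes.get_image('wrist')
F=np.array(F);print(o['clock'],o['position'],F.mean(0).round(3),F.std(0).round(2))
grab('wrist','w9');z=load('w9');cv2.imwrite('pics/w9z.png',cv2.resize(z['im'][250:390,220:420,::-1],None,fx=4,fy=4,interpolation=2)[:600])
E
```

```text
14.85 [ 0.51618777 -0.01273597  0.22720455] [ 0.665  1.288 -0.473  0.223 -0.223 -0.002] [0.52 0.52 0.63 0.03 0.03 0.03]
```

View pics/w9z.png

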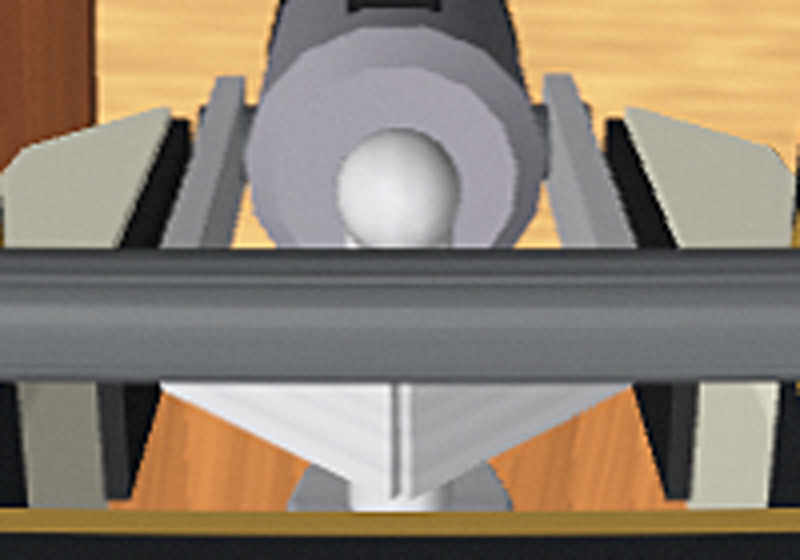

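Emit:
step_arm:
  series:
    - [[0.03,0,0,-0.001,0],[0.03,0,0,-0.002,0],[0.03,0,0,-0.003,0],[0.03,0,0,-0.004,0],[0.03,0,0,-0.005,0],[0.03,0,0,-0.006,0],[0.03,0,0,-0.006,0],[0.03,0,0,-0.006,0],[0.03,0,0,-0.006,0]]

```text
clock: 15.65
position: [0.5162, -0.0132, 0.2212]
ee_rot: [-2.05, -2.38, 0.001]
force: [1.0, -2.8, 1.2]
width: 0.519
```

```bash
python3 - <<'E'
from h import *
F=[]
for i in range(25):
    o=observe();F.append(np.r_[o['force'],o['ft_torque']]); 
    if i<24: eyes.get_image('wrist')
F=np.array(F);print(o['clock'],o['position'],F.mean(0).round(3),F.std(0).round(2))
E
```

```text
16.85 [ 0.51616877 -0.01302084  0.22119052] [ 0.697 -4.315  0.77  -0.877 -0.267  0.006] [0.35 1.01 0.52 0.15 0.03 0.03]
```

Emit:
step_arm:
  series:
    - [[0.03,0,-0.0003,0,0],[0.03,0,-0.0006,0,0],[0.03,0,-0.0008,0,0],[0.03,0,-0.0008,0,0],[0.03,0,-0.0008,0,0],[0.03,0,-0.0008,0,0]]

```text
clock: 17.35
position: [0.5162, -0.0133, 0.2212]
ee_rot: [-2.049, -2.381, 0.0]
force: [0.7, -0.2, -0.4]
width: 0.52
```

```bash
python3 - <<'E'
from h import *
F=[]
for i in range(20):
    o=observe();F.append(np.r_[o['force'],o['ft_torque']]); 
    if i<19: eyes.get_image('wrist')
F=np.array(F);print(o['clock'],o['position'],F.mean(0).round(3),F.std(0).round(2),F[:4,1],F[-4:,1])
E
```

```text
18.3 [ 0.51614094 -0.01348662  0.22115514] [ 0.409  2.437 -0.113  0.429 -0.208  0.011] [0.41 1.41 0.37 0.24 0.04 0.02] [-0.1761022   0.35803987  0.17632134  1.27118342] [3.37631275 4.69551232 3.95891991 4.75436951]
```

Vertical force is now about 0 with the arm sunk about 82 mm, as the measured weight predicts. I'll neutralise the small axial force, slacken the grip, and then open slowly.

Emit:
step_arm:
  series:
    - [[0.03,0,0.0003,0,0],[0.03,0,0.0003,0,0],[0.03,0,0.0003,0,0],[0.03,0,0.0003,0,0]]
  squeeze: 6

```text
clock: 18.63
position: [0.5161, -0.0135, 0.2212]
ee_rot: [-2.049, -2.38, 0.001]
force: [0.7, 1.0, 0.9]
width: 0.526
```

```bash
python3 - <<'E'
from h import *
o=observe();print(o['clock'],o['position'],o['force'],o['ft_torque'],o['width'])
E
```

```text
18.6333 [ 0.5161246  -0.01353414  0.22115908] [0.67021538 1.00903379 0.93801135] [ 0.23232073 -0.12223022  0.01464547] 0.5255901518929268
```

Now opening slowly.

Emit:
step_arm:
  series:
    - [[0.049,0,0,0,0],[0.05,0,0,0,0],[0.051,0,0,0,0],[0.052,0,0,0,0],[0.053,0,0,0,0],[0.054,0,0,0,0],[0.056,0,0,0,0],[0.058,0,0,0,0]]
  squeeze: 3

```text
clock: 19.3
position: [0.5161, -0.0136, 0.2212]
ee_rot: [-2.05, -2.38, 0.001]
force: [0.1, -0.3, 0.4]
width: 0.624
```

```bash
python3 - <<'E'
from h import *
for i in range(4):
    grab('wrist',f'w10_{i}')
o=observe();print(o['clock'],o['position'],o['force'],o['ft_torque'],o['width'])
z=np.vstack([load(f'w10_{i}')['im'][250:320,220:420,::-1] for i in (0,3)]);cv2.imwrite('pics/w10z.png',cv2.resize(z,None,fx=4,fy=4,interpolation=2)[:600])
E
```

```text
19.5 [ 0.51612557 -0.01354771  0.22115657] [ 0.52601618 -0.48120584 -0.29592537] [ 0.02859404 -0.07340973 -0.02490017] 0.6310089995757212
```

View pics/w10z.png

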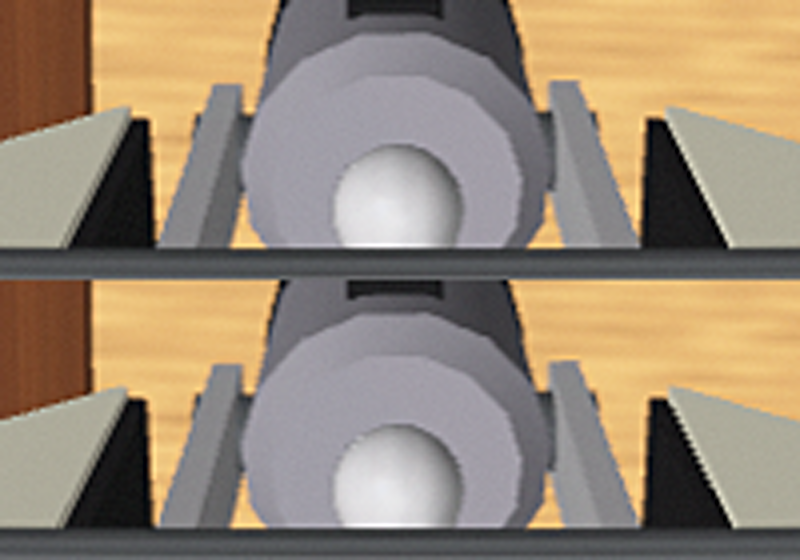

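It is released: the fingers are clear on both sides, and the driver barely moved and hangs still. I'll open further and retreat straight up.

Emit:
step_arm:
  series:
    - [[0.07,0,0,0.002,0],[0.08,0,0,0.006,0],[0.085,0,0,0.012,0],[0.085,0,0,0.02,0],[0.085,-0.001,0.004,0.03,0],[0.085,-0.002,0.008,0.04,0],[0.085,-0.002,0.012,0.055,0],[0.085,-0.003,0.016,0.07,0],[0.085,-0.004,0.025,0.09,0],[0.085,-0.006,0.04,0.11,0],[0.085,-0.008,0.055,0.13,0],[0.085,-0.011,0.075,0.15,0],[0.085,-0.014,0.095,0.17,0],[0.085,-0.018,0.12,0.18,0],[0.085,-0.022,0.15,0.18,0],[0.085,-0.026,0.18,0.18,0],[0.085,-0.026,0.2,0.18,0],[0.085,-0.026,0.2,0.18,0],[0.085,-0.026,0.2,0.18,0]]

```text
clock: 21.08
position: [0.4894, 0.188, 0.4021]
ee_rot: [-2.046, -2.384, -0.0]
force: [-0.0, -0.3, 0.0]
width: 0.924
```

```bash
python3 - <<'E'
from h import *
np.set_printoptions(precision=4,suppress=True)
o=observe();print(o['clock'],o['position'],o['force'],o['width'])
for i in range(6):
    grab('scene',f's11_{i}')
a=load('s11_0')['im'].astype(int);b=load('s11_5')['im'].astype(int);D=cv2.blur(abs(a-b).max(2).astype(np.uint8),(3,3))[120:280,200:340];print('diff',D.max(),(D>25).sum())
grab('top','t11');grab('wrist','w11')
z=load('s11_5');cv2.imwrite('pics/s11z.png',cv2.resize(z['im'][130:270,200:350,::-1],None,fx=4.2,fy=4.2,interpolation=2)[:600])
E
```

```text
21.0833 [0.4894 0.188  0.4021] [-0.0291 -0.3383  0.0256] 0.9237271110191835
diff 68 65
```

View pics/s11z.png

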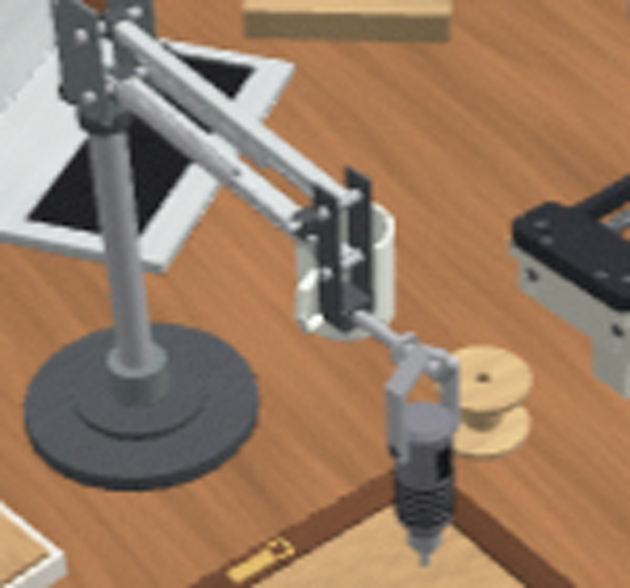

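View pics/t11.png

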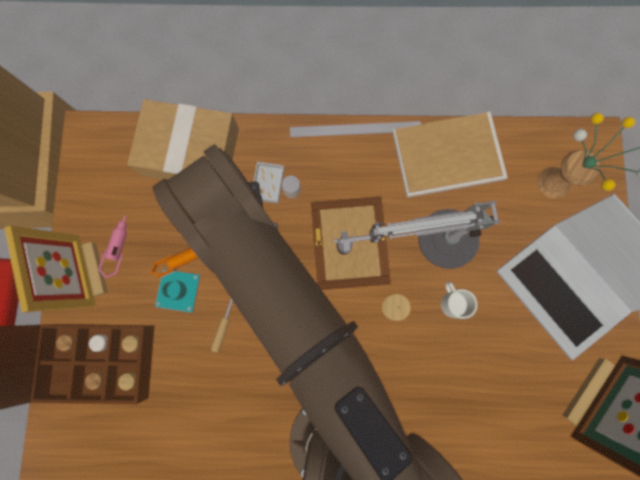

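The driver hangs on the hook against the collar side of the tip, nearly upright. Frames 0.25 s apart differ slightly, so I'll wait and check for swing.

Emit:
step_arm:
  series:
    - [[0.085,0,0,0,0],[0.085,0,0,0,0],[0.085,0,0,0,0],[0.085,0,0,0,0],[0.085,0,0,0,0],[0.085,0,0,0,0],[0.085,0,0,0,0],[0.085,0,0,0,0],[0.085,0,0,0,0],[0.085,0,0,0,0],[0.085,0,0,0,0],[0.085,0,0,0,0],[0.085,0,0,0,0],[0.085,0,0,0,0],[0.085,0,0,0,0],[0.085,0,0,0,0],[0.085,0,0,0,0],[0.085,0,0,0,0],[0.085,0,0,0,0],[0.085,0,0,0,0]]

```text
clock: 23.15
position: [0.4903, 0.1857, 0.4012]
ee_rot: [-2.051, -2.379, 0.001]
force: [-0.0, 0.1, -0.5]
width: 0.926
```

```bash
python3 - <<'E'
from h import *
np.set_printoptions(precision=4,suppress=True)
for i in range(14): grab('scene',f's12_{i}')
print(observe()['clock'])
tp=cv2.cvtColor(load('s12_0')['im'],cv2.COLOR_RGB2GRAY)
for i in range(14):
    g=cv2.cvtColor(load(f's12_{i}')['im'],cv2.COLOR_RGB2GRAY)
    out=[]
    for (x0,y0,w,h) in((292,240,18,28),(292,206,20,20),(272,170,18,38)):
        a=tp[y0:y0+h,x0:x0+w].astype(np.float32);b=g[y0:y0+h,x0:x0+w].astype(np.float32)
        out+=list(cv2.phaseCorrelate(a,b,cv2.createHanningWindow((w,h),cv2.CV_32F))[0])
    print(i,np.array(out).round(2))
t=load('s12_13');C=cloud(t)
k=(abs(C[...,0]-.515)<.04)&(abs(C[...,1]-0)<.05)&(C[...,2]>.06)&(C[...,2]<.25)
P=C[k]
for lo in np.arange(.07,.25,.012):
    Q=P[(P[:,2]>=lo)&(P[:,2]<lo+.012)]
    if len(Q): print(lo.round(3),len(Q),Q.mean(0),np.ptp(Q,axis=0))
E
```

```text
23.85
0 [ 0.  0. -0. -0.  0.  0.]
1 [ 0.08  0.03  0.06 -0.2   0.06  0.01]
2 [ 0.04  0.04  0.08 -0.07  0.04  0.01]
3 [ 0.06  0.11  0.07 -0.08  0.07  0.  ]
4 [-0.09 -0.05 -0.02 -0.02  0.15 -0.08]
5 [ 0.12  0.01 -0.01 -0.04  0.04 -0.01]
6 [ 0.09  0.02 -0.03 -0.1   0.05 -0.  ]
7 [-0.05 -0.07 -0.15  0.11  0.04  0.03]
8 [ 0.04 -0.02 -0.04 -0.05  0.13 -0.01]
9 [ 0.09  0.12 -0.01 -0.03  0.07 -0.04]
10 [ 0.04  0.03 -0.1  -0.11  0.12 -0.01]
11 [ 0.07  0.01 -0.05  0.05  0.04  0.02]
12 [ 0.06  0.11 -0.15 -0.08  0.07 -0.05]
13 [-0.02 -0.06  0.04 -0.01  0.14 -0.01]
0.07 4 [ 0.5129 -0.0097  0.0788] [0.0029 0.0036 0.0058]
0.082 5 [ 0.5145 -0.0087  0.0895] [0.0178 0.0076 0.0105]
0.094 22 [ 0.517  -0.0054  0.1014] [0.019  0.0178 0.01  ]
0.106 12 [ 0.5193 -0.0027  0.1123] [0.018  0.012  0.0119]
0.118 33 [ 0.5202 -0.0001  0.1252] [0.0334 0.0286 0.0099]
0.13 46 [0.5206 0.0001 0.1365] [0.034  0.0297 0.0112]
0.142 49 [0.5209 0.0002 0.1482] [0.0348 0.0277 0.0117]
0.154 49 [ 0.5212 -0.0009  0.1598] [0.0354 0.0297 0.0117]
0.166 47 [0.5208 0.0002 0.1721] [0.0329 0.0293 0.0119]
0.178 42 [0.5193 0.0026 0.1837] [0.0495 0.0209 0.0119]
0.19 81 [ 0.5186 -0.0013  0.1964] [0.0502 0.0318 0.0115]
0.202 111 [ 0.5135 -0.0095  0.2054] [0.0472 0.0337 0.0114]
0.214 31 [ 0.5154 -0.0097  0.2185] [0.0515 0.02   0.0114]
0.226 25 [ 0.528  -0.0083  0.2314] [0.0487 0.0155 0.0108]
0.238 58 [ 0.5239 -0.0126  0.245 ] [0.0479 0.0504 0.0111]
```

The driver is still, with under 0.15 px of motion over 0.7 s, and plumb. The bystanders are where they were and the robot is clear, so I'm handing in.

```bash
python3 -c "
from cell import arm
print(arm.sign_off())"
```

```text
the job is handed in; nothing more can be done
None
```

The driver is hanging by its bail on the balancer hook, and I handed the job in at about 24 s; the interface reports no verdict.

**What I did**
- Gripped the bail across its legs and lifted the driver straight out of the stand. The wrist reading put it at about 7.5 N.
- Threaded the bail over the tip and lowered it with the arm as it sank about 80 mm. I kept going until the wrist vertical force was about 0, then slackened the grip, opened slowly and retreated upward.

**Last checks**
- **Seating:** the bail's peak is on the rod between collar and tip. I estimate about 1–2 mm off the seat along the rod and under 1 mm across.
- **Stillness:** image shift was 0.2 px or less over 0.7 s.
- **Plumb:** the bit tip is about 4–5 mm off the vertical under the bail over 174 mm, roughly 0.03 rad.
- **Robot and bench:** the robot is clear of everything, and the listed bystanders show no visible movement in the top view, though the robot arm partly covers the turnscrew and tray there.

**What disagreed**
- While the arm was nearly balanced, the force along the rod swung between about -4 and +5 N for shifts under 1 mm, from friction on the rod. That made the vertical balance uncertain by about 0.5 N. The arm moved only a few millimetres at release.
- The tip read about 2–3 mm further out than my first estimate of the seat, so I worked from the tip.
- The pink and orange look-alikes are lying down now and were upright in the first pictures. I never touched them, and the orange one was already down before the grasp.

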